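# Close a solenoid into its bench test box

## Task

Stand the loose solenoid upright on the floor of the open steel test box and let go of it. Then close the box with its cover: hook the cover's tongue fully under the box's lip and press the opposite edge down until the spring catch has snapped over it, so that the cover lies flat on the rim. Leave the solder reel, the coils and the pliers where they are.

Things in the scene. Friction and masses are not known exactly. Their poses are not given: they have to be found in the camera images.
- test_box: Open grey steel box screwed to the bench, 150 (x) x 116 (y) x 112 mm (z); walls and floor 6 mm, so the inside is 138 x 104 mm. Origin: centre of its underside, z up. Its lip with the slot is on the -x wall (nearer the robot), the spring catch on the +x wall. It does not move when pushed.
- slot (a point): Middle of the slot's mouth, under the steel lip on the box's -x wall: 63 mm from the box centre in -x, 117 mm high. The slot opens towards +x; 78 mm wide (y), 10 mm high (from the rim at 112 to 122 mm), 12 mm deep to a solid end. The lip's roof is 5 mm thick, its top at 127 mm.
- cover: Loose grey steel plate, 4 mm thick, 112 mm wide (y), 146 mm long (x) with its tongue at -x; 0.2 to 0.4 kg. Origin: centre of the underside, z up. It starts flat on the bench, tongue roughly towards the robot. Closed, its frame lies on the box's, 112 mm higher (2 mm play). It goes in only tilted, tongue end low by 10 to 20 degrees; then the plain end swings down.
- tongue (a point): Middle of the tip of the cover's tongue: 73 mm from the cover's centre in -x, 2 mm above the underside. The tongue is the narrow end of the plate, 70 mm wide, 12 mm long, 4 mm thick. The plain edge lies at +73 mm.
- handle (a point): Middle of the cover's black bar handle, 20 mm above the underside over the plate's centre. The bar runs along the cover's y: 60 mm long, 14 mm thick (x), from the plate (4 mm) to 36 mm above the underside. Grip it across its 14 mm.
- catch (a joint): Slide of the spring catch, m: 0 = out over the cover (rest), up to 0.013 pushed back, away from the box. Spring 3.2 N at rest, 5.8 N pushed right back. Its upper face is a ramp on which the plain edge rests (cover tilted some 4 to 7 degrees); about 4 to 12 N down at that edge drives the catch back 4 to 7 mm, then it snaps out over the cover. Its top is 138 mm above the bench.
- catch_nose (a point): Lower tip of the catch's ramp, middle of its 44 mm width: with the catch out, 66 mm from the box centre in +x, 118.5 mm above the bench. From here the ramp rises 18 mm and leans 12 mm away from the box.
- solenoid: Loose dark brown solenoid body standing on its disc: disc 70 mm across and 30 mm high, above it a tube 38 mm across, centred about 2 mm to the body's -y of the disc's axis, to 99 mm height; 0.3 to 0.55 kg. Origin: centre of the underside, z up along the tube. Grasp the tube
- reel: Bystander: solder reel, 57 mm across, 40 mm high; origin on the bench under it. Not to be moved
- coil_a: Bystander: wound coil, 45 x 47 x 56 mm; origin on the bench under it. Not to be moved
- coil_b: Bystander: wound coil, 50 x 44 x 53 mm; origin on the bench under it. Not to be moved
- pliers: Bystander: combination pliers, 55 x 178 x 14 mm, lying on the bench; origin under their middle. Not to be moved

How it is judged:
On the way:
1. the solenoid stands upright on the floor of the box, released, with the cover not yet on (x of solenoid in the frame of test_box between -0.045 and 0.045 m and y of solenoid in the frame of test_box between -0.03 and 0.03 m and z of solenoid in the frame of test_box between 0 and 0.012 m and angle between solenoid's own z axis and vertical below 0.1 rad and contact force between the fingers and solenoid below 0.1 N and distance between cover and test_box above 0.15 m), for 0.2 s.
At the end, for the whole second after the job is handed in: Solenoid on the box floor, within 6 deg of upright. Cover flat on the rim (2 deg; height within 3.5 mm; 6 mm along, 8 mm across, 5 deg about the vertical), at rest, the catch out over its edge (within 3 mm of rest). Reel, coils and pliers moved less than 30 mm (x of solenoid in the frame of test_box between -0.045 and 0.045 m and y of solenoid in the frame of test_box between -0.03 and 0.03 m and z of solenoid in the frame of test_box between 0 and 0.012 m and angle between solenoid's own z axis and vertical below 0.1 rad and x of cover in the frame of test_box between -0.006 and 0.006 m and y of cover in the frame of test_box between -0.008 and 0.008 m and z of cover in the frame of test_box between 0.108 and 0.1155 m and angle between the z axis of cover and the z axis of test_box, either way round below 0.035 rad and angle between the x axis of cover and the x axis of test_box, either way round below 0.09 rad and value of joint catch below 0.003 m and linear speed of cover below 0.01 m/s); the robot touches nothing.
It fails at once if reel of solder wire moved more than 30 mm (distance of reel from where it was at the start of the episode above 0.03 m).
It fails at once if wound coil moved more than 30 mm (distance of coil_a from where it was at the start of the episode above 0.03 m).
It fails at once if pliers moved more than 30 mm (distance of pliers from where it was at the start of the episode above 0.03 m).
It fails at once if second coil moved more than 30 mm (distance of coil_b from where it was at the start of the episode above 0.03 m).
It also fails if it takes over 72 s, if anything falls off the work surface, if the arm or the gripper's body presses on something with over 40 N, if the wrist force passes 120 N, or if a joint passes its speed limit or range.

## Robot

A 7-joint arm with a two-finger parallel gripper is mounted at the origin on a cart in front of the work surface, level with it; the furniture and walls round the work are solid. World frame = base frame: x ahead of the robot, y to its left, z up, the work surface at z = 0. Lengths are in m, angles in rad, forces in N, time in s.
With the tool pointing down it reaches from about 0.4 to 0.9 m from the base axis. Payload 5.5 kg.
Tool frame: the origin (TCP) lies midway between the tips of the shut fingers; the grasp point (between the pads) lies 19 mm behind it (manip.grip_depth is the distance from the TCP to the grasp point, in m); z points along the fingers, y is the line along which they close (so a half turn about z gives the same grasp; the last joint's range is limited). The gripper opens to 92 mm and grips with 3 to 60 N. Pads are 19 mm wide; open, the fingers measure 130 mm over their backs; the gripper's body (75 mm by 190 mm) begins 47 mm behind the grasp point.
Start: joints at [1.532, 0.501, -0.427, 1.55, 0.221, 1.138, -0.21], TCP at [0.193, -0.621, 0.227] pointing down, gripper open.
Joint ranges: [-2.88, 2.88], [-0.31, 2.03], [-1.54, 1.56], [0.2, 2.42], [-1.41, 4.55], [0.19, 2.02], [-2.57, 2.57]. Speed limits (rad/s): [2.57, 2.57, 3.14, 3.14, 3.14, 3.14, 3.14].

## Interface

Orientations are given as a unit quaternion [x, y, z, w].
In Python, from bench import manip, effector, viewer gives the robot as it stands. Calls block until the motion is done:
- manip.move_pose(position, orientation): joint-space move of the TCP to a pose.
- manip.servo_line(position, ori=None, vel=0.15): straight line of the TCP; ori=None keeps the orientation; vel is the mean speed in m/s.
- manip.movej(angles): joint-space move.
- effector.open_jaws() and effector.close(f_grip=None): open the fingers fully, or close them until they stop; f_grip is the grip in N (None keeps the last).
- manip.sleep(seconds).
- manip.solve_ik(position, orientation): joint angles nearest the present ones, or None.
- viewer.get_image(name): name is "scene" or "top" or "wrist"; returns the picture (420x560x3 uint8, red, green, blue); there is no depth.
- viewer.get_calibration(name): a dict with "vfov" (degrees; the focal length in pixels is half the picture's height over the tangent of half this angle, whatever the lens; pixels are square), "cx", "cy" (the principal point, pixels), "eye" and "attitude" of the camera in the world. Camera axes: x right, y down, z forward; pixel columns grow to the right and rows downward; lengths in m; the calibration is good to about 2 mm. A picture is of the moment at which its call begins: read the wrist's pose just before it. get_calibration takes no time and is no camera call; for the wrist camera it gives the pose at the moment of the call.
A pose or a line that the arm cannot do raises manip.PlanningError and nothing moves.
- manip.hand_in(): hands the job in; it is judged then, once.
Readings, each from a call of its own:
- manip.current_clock(): time.
- manip.current_q(): joint angles.
- manip.current_joint_velocities(): joint speeds.
- manip.current_tau(): joint torques, N m.
- manip.current_tool_pos(): TCP position.
- manip.current_tcp_rot(): TCP orientation.
- manip.current_force(): force on the tool from outside, world axes, zero at the start.
- manip.current_wrist_torque(): the same for the moment, N m.
- manip.current_finger_gap(): finger opening in m.
- manip.current_gripper_force(): force on a finger pad.
Only numpy, scipy, OpenCV 4.12 (cv2) and the standard library are available. Lean on these libraries where they do the work, as an engineer would, in place of code of your own. Each camera call takes 0.05 s, during which the arm holds its last target. There are 200 camera calls.

## Working session

There is one attempt and no reset: what is moved stays moved. The work goes in short steps, each a Python script; the robot and the scene stay as the last script left them, time stands still between calls to the robot, and variables do not carry over. Pictures are saved under pics/ and viewed, at most 10 in all, crops included, and the job is handed in when it is done.

```bash
mkdir -p pics; ls; cat > h.py <<'E'
import numpy as np, cv2
from scipy.spatial.transform import Rotation as R
from bench import manip, effector, viewer
def cal(n):
    c=viewer.get_calibration(n); f=210/np.tan(np.radians(c['vfov'])/2); return c,f
def rot(a):
    a=np.array(a); return R.from_quat(a).as_matrix() if a.size==4 else a.reshape(3,3)
def px2w(c,f,u,v,z):
    d=rot(c['attitude'])@np.array([(u-c['cx'])/f,(v-c['cy'])/f,1]); e=np.array(c['eye']); return e+d*(z-e[2])/d[2]
def w2px(c,f,p):
    q=rot(c['attitude']).T@(np.array(p)-c['eye']); return c['cx']+f*q[0]/q[2], c['cy']+f*q[1]/q[2]
E
python3 - <<'E'
from h import *
for n in('top','scene'):
    c,f=cal(n); print(n,c,f)
    cv2.imwrite(f'pics/{n}0.png',cv2.resize(viewer.get_image(n)[:,:,::-1],(800,600),interpolation=cv2.INTER_CUBIC))
print(manip.current_clock(),manip.current_tcp_rot(),cal('wrist'))
E
```

```text
pics
top {'vfov': 43.992495160789886, 'cx': 279.56708485249425, 'cy': 210.09717574406932, 'eye': array([0.3522516 , 0.00757703, 1.340212  ]), 'attitude': array([ 0.71382212, -0.69387706,  0.07237905, -0.0612689 ])} 519.86626213602
scene {'vfov': 45.97236902256757, 'cx': 277.46860522716605, 'cy': 211.2434493629481, 'eye': array([-0.03671681,  0.55849064,  0.98379205]), 'attitude': array([-0.36036281,  0.85877292, -0.33278706,  0.14798813])} 495.0608558793059
0.1 [ 9.88634566e-01  1.50336187e-01 -1.02640588e-04 -8.45291325e-04] ({'vfov': 67.73422429839016, 'cx': 277.0141976062855, 'cy': 209.07822599588576, 'eye': array([ 0.26276694, -0.59812836,  0.38311056]), 'attitude': array([ 0.7978238 , -0.58720063, -0.08181488,  0.1094483 ])}, np.float64(312.9007902767027))
```

View pics/top0.png

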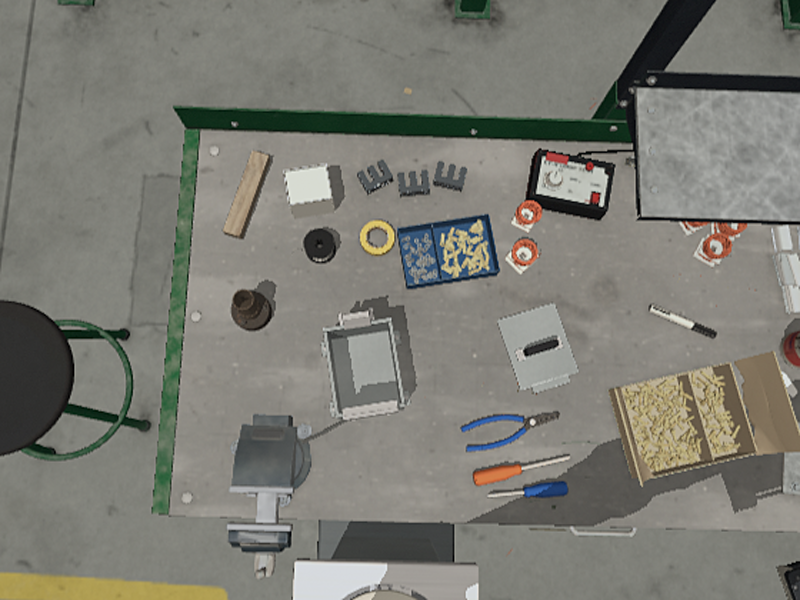

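View pics/scene0.png

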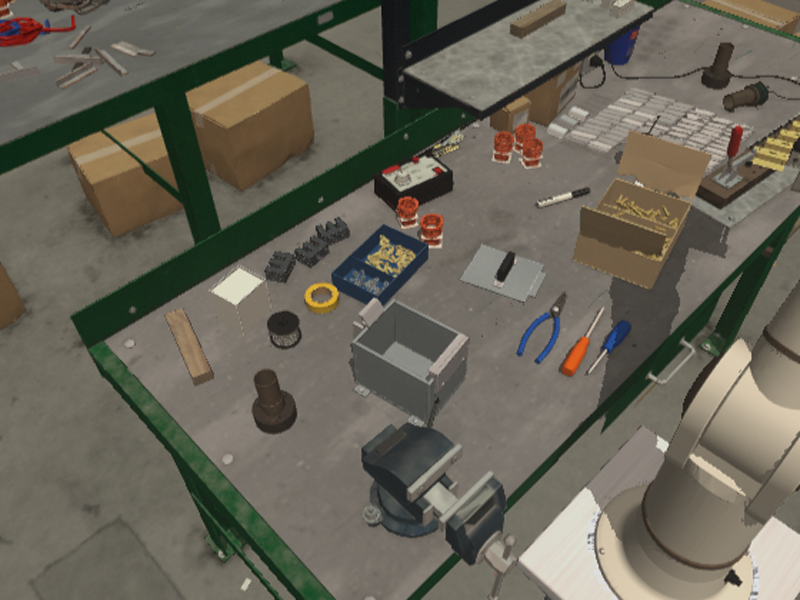

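The top view shows the box centre near (365,368), its lip at the bottom (370,409) and its catch at the top (356,318). The cover handle is at (541,348) with the tongue towards the bottom. The solenoid's disc is at (252,313) and its tube top at (246,297). The reel is at (319,245), the pliers at (510,430) and a vise at (265,460). The scene view agrees with this, and the solenoid is standing upright.

```bash
python3 - <<'E'
from h import *
k=1.42857
for n,L in (('top',[('box TL',323,331,.112),('box TR',391,318,.112),('box BR',408,405,.112),('box BL',333,418,.112),('lip',370,409,.127),('catch',356,318,.138),('handle',541,347,.036),('covTL',498,320,.004),('covTR',555,305,.004),('covBR',578,372,.004),('covBL',514,392,.004),('tongue',551,385,.004),('soltop',246,297,.099),('soldisc',253,313,.02),('reel',319,245,.04),('pl',510,430,.01),('vise',265,430,.15),('viseR',308,455,.1),('coilb',523,252,.05),('wood',225,235,.02)]),
 ('scene',[('soltop',266,378,.099),('handle',507,265,.036),('lip',447,358,.127),('catch',373,313,.138),('reel',285,320,.04),('vis',405,440,.15),('visjawTop',450,455,.15)])):
    c,f=cal(n)
    for a,u,v,z in L: print(n,a,px2w(c,f,u/k,v/k,z).round(3))
E
```

```text
top box TL [0.532 0.117 0.112]
top box TR [0.557 0.005 0.112]
top box BR [ 0.413 -0.027  0.112]
top box BL [0.389 0.094 0.112]
top lip [0.404 0.034 0.127]
top catch [0.551 0.062 0.138]
top handle [ 0.525 -0.263  0.036]
top covTL [ 0.577 -0.191  0.004]
top covTR [ 0.608 -0.296  0.004]
top covBR [ 0.486 -0.336  0.004]
top covBL [ 0.447 -0.22   0.004]
top tongue [ 0.461 -0.287  0.004]
top soltop [0.588 0.251 0.099]
top soldisc [0.574 0.253 0.02 ]
top reel [0.699 0.138 0.04 ]
top pl [ 0.379 -0.212  0.01 ]
top vise [0.366 0.198 0.15 ]
top viseR [0.328 0.133 0.1  ]
top coilb [ 0.694 -0.229  0.05 ]
top wood [0.717 0.313 0.02 ]
scene soltop [0.586 0.254 0.099]
scene handle [ 0.52  -0.258  0.036]
scene lip [0.4   0.043 0.127]
scene catch [0.541 0.067 0.138]
scene reel [0.706 0.132 0.04 ]
scene vis [0.332 0.201 0.15 ]
scene visjawTop [0.274 0.174 0.15 ]
```

```bash
cat >> h.py <<'E'
def down(psi,pitch=0.,axis=None):
    "tool z down, tool y (closing line) at heading psi"
    y=np.array([np.cos(psi),np.sin(psi),0]); z=np.array([0,0,-1.]); x=np.cross(y,z)
    return R.from_matrix(np.c_[x,y,z])
def camoff():
    "camera pose in tool frame from present"
    T=R.from_quat(manip.current_tcp_rot()).as_matrix(); c,f=cal('wrist')
    return T.T@(np.array(c['eye'])-manip.current_tool_pos()), T.T@rot(c['attitude'])
def shot(name):
    c,f=cal('wrist'); im=viewer.get_image('wrist')[:,:,::-1]; cv2.imwrite(f'pics/{name}.png',cv2.resize(im,(800,600),interpolation=cv2.INTER_CUBIC))
    np.savez(f'{name}.npz',eye=c['eye'],att=rot(c['attitude']),cx=c['cx'],cy=c['cy'],f=f)
def load(name):
    d=np.load(f'{name}.npz'); return dict(eye=d['eye'],attitude=d['att'],cx=float(d['cx']),cy=float(d['cy'])),float(d['f'])
def tip(t,q): return np.abs(np.array(q)-manip.current_q()).max()
E
python3 - <<'E'
from h import *
o,A=camoff(); print(o,A[:,2])
for psi in np.radians([17,-163,47,-133,-25]):
    r=down(psi)
    for nm,p in (('cov',[.525,-.26,.3]),('covlow',[.525,-.26,.007]),('sol',[.58,.253,.07]),('box',[.475,.047,.08])):
        q=manip.solve_ik(p,r.as_quat()); T=r.as_matrix(); e=p+T@o; d=T@A[:,2]; g=e+d*(-e[2]/d[2])
        print(np.degrees(psi).round(),nm,None if q is None else np.round(q,2),g.round(2))
E
```

```text
[ 0.0731757  -0.00046628 -0.15731477] [-2.70773735e-01 -3.68969308e-04  9.62642950e-01]
17.0 cov [ 1.15  0.46 -1.    1.62  0.39  1.29  0.39] [ 0.54 -0.31  0.  ]
17.0 covlow [ 0.91  0.76 -0.67  1.84  0.66  0.77  0.19] [ 0.52 -0.23  0.  ]
17.0 sol [ 0.18  0.83 -0.92  1.7   0.76  1.02 -0.72] [0.58 0.26 0.  ]
17.0 box [ 0.64  0.6  -0.99  2.08  0.69  0.84 -0.46] [0.47 0.05 0.  ]
-163.0 cov [ 0.74  0.32 -0.41  1.63  0.13  1.22 -2.54] [ 0.51 -0.21  0.  ]
-163.0 covlow [ 0.54  0.66 -0.16  1.85  0.17  0.65 -2.57] [ 0.53 -0.29  0.  ]
-163.0 sol [ 0.34  1.1  -1.31  1.69  1.11  1.28  2.22] [0.58 0.24 0.  ]
-163.0 box [-0.77  0.48  0.75  2.12 -0.5   0.72 -2.54] [0.48 0.04 0.  ]
47.0 cov [ 1.16  0.46 -1.    1.62  0.4   1.29  0.9 ] [ 0.57 -0.3   0.  ]
47.0 covlow [ 0.99  0.81 -0.78  1.84  0.77  0.83  0.63] [ 0.5  -0.24  0.  ]
47.0 sol [ 0.2   0.85 -0.96  1.69  0.8   1.04 -0.22] [0.57 0.26 0.  ]
47.0 box [ 0.61  0.57 -0.94  2.08  0.64  0.81  0.1 ] [0.47 0.05 0.  ]
-133.0 cov [ 0.8   0.33 -0.49  1.63  0.16  1.22 -2.04] [ 0.48 -0.22  0.  ]
-133.0 covlow [ 0.61  0.66 -0.26  1.85  0.26  0.66 -2.12] [ 0.55 -0.28  0.  ]
-133.0 sol [-0.75  0.65  0.41  1.73 -0.33  0.83 -2.51] [0.59 0.25 0.  ]
-133.0 box [-0.09  0.38 -0.08  2.1   0.05  0.66 -2.52] [0.48 0.04 0.  ]
-25.0 cov [ 1.07  0.41 -0.86  1.62  0.32  1.26 -0.29] [ 0.5  -0.31  0.  ]
-25.0 covlow [ 0.87  0.74 -0.6   1.84  0.59  0.75 -0.5 ] [ 0.54 -0.24  0.  ]
-25.0 sol [ 0.19  0.84 -0.94  1.69  0.78  1.03 -1.47] [0.58 0.26 0.  ]
-25.0 box [ 0.65  0.6  -1.    2.08  0.7   0.84 -1.2 ] [0.48 0.05 0.  ]
```

```bash
python3 - <<'E'
from h import *
manip.move_pose([.525,-.26,.22],down(np.radians(17)).as_quat()); print(manip.current_clock()); shot('w_cov')
manip.move_pose([.50,.10,.30],down(np.radians(47)).as_quat()); print(manip.current_clock()); shot('w_box')
E
```

```text
1.8833
3.3167
```

View pics/w_cov.png

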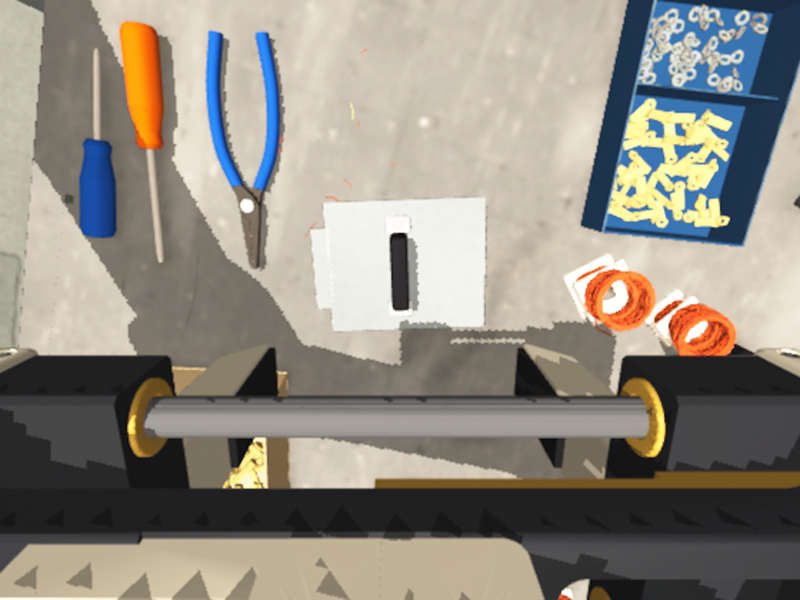

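View pics/w_box.png

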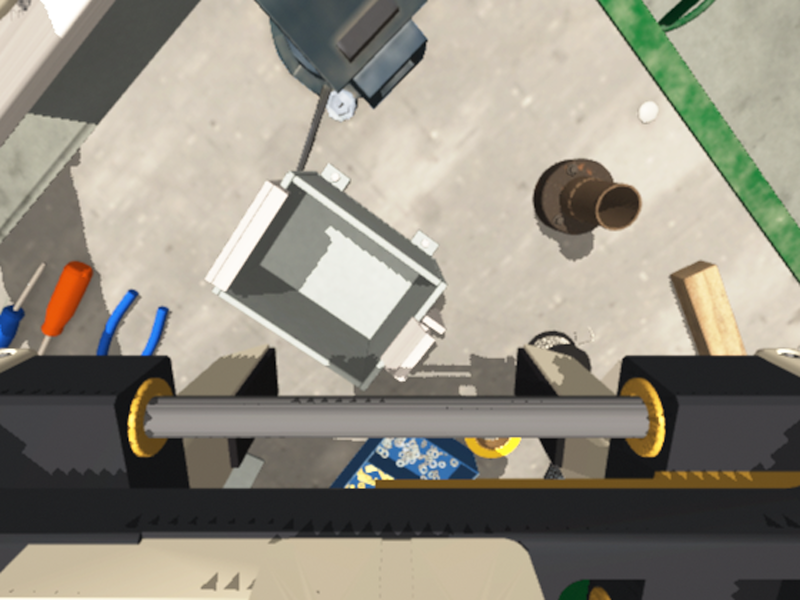

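In w_cov the plate corners are (324,202), (485,198), (485,326) and (333,331). The tongue tip runs (312,230)–(319,308) and the handle top is centred at (400,271). In w_box the lip roof has corners (270,180), (288,187), (222,292) and (206,281). The rim corners are near (302,171), (445,285), (365,387) and (215,291), and the tube top is at (618,206).

```bash
python3 - <<'E'
from h import *
k=1/1.42857
c,f=load('w_cov'); P=lambda u,v,z:px2w(c,f,u*k-.15,v*k-.15,z)[:2]
C=[P(324,202,.004),P(485,198,.004),P(485,326,.004),P(333,331,.004)]; t=[P(312,230,.004),P(319,308,.004)]
print('cov corners',np.round(C,4).tolist(),'tongue',np.round(t,4).tolist())
print('sizes',[np.linalg.norm(C[i]-C[(i+1)%4]).round(4) for i in range(4)],np.linalg.norm(t[0]-t[1]))
ya=lambda d:np.degrees(np.arctan2(d[1],d[0])).round(1)
print('yaws',ya(C[1]-C[0]),ya(C[2]-C[3]),ya(C[1]-C[2])-90,ya(C[0]-C[3])-90,ya(t[0]-t[1])-90)
h=[P(392,234,.036),P(408,233,.036),P(394,311,.036),P(409,309,.036)]
print('handle',np.mean(h,0),ya(h[0]-h[2])-90,ya(h[1]-h[3])-90, 'mid tongue-edge',(np.mean(t,0)+(C[1]+C[2])/2)/2)
c,f=load('w_box'); P=lambda u,v,z:px2w(c,f,u*k-.15,v*k-.15,z)[:2]
B=[P(302,171,.112),P(445,285,.112),P(365,387,.112),P(215,291,.112)]
print('box',np.round(B,4).tolist(),np.mean(B,0),[np.linalg.norm(B[i]-B[(i+1)%4]).round(4) for i in range(4)])
print('yaws',ya(B[1]-B[0]),ya(B[2]-B[3]),ya(B[0]-B[3])-90,ya(B[1]-B[2])-90)
L=[P(270,180,.127),P(288,187,.127),P(222,292,.127),P(206,281,.127)]
print('lip',np.round(L,4).tolist(),np.mean(L,0),ya(L[0]-L[3])-90,ya(L[1]-L[2])-90,[np.linalg.norm(L[i]-L[(i+1)%4]).round(4) for i in range(4)])
print('sol top',P(618,206,.099),'disc',P(574,196,.026))
E
```

```text
cov corners [[0.4534, -0.2306], [0.5783, -0.1896], [0.6159, -0.2935], [0.4886, -0.3367]] tongue [[0.4495, -0.2556], [0.4716, -0.3197]]
sizes [np.float64(0.1314), np.float64(0.1105), np.float64(0.1344), np.float64(0.1118)] 0.06779159064451727
yaws 18.2 18.8 19.900000000000006 18.299999999999997 19.0
handle [ 0.52830736 -0.26230251] 18.099999999999994 17.900000000000006 mid tongue-edge [ 0.52880803 -0.26459236]
box [[0.3987, 0.0985], [0.5365, 0.118], [0.5568, 0.0094], [0.4146, -0.0189]] [0.47666486 0.05175819] [np.float64(0.1392), np.float64(0.1105), np.float64(0.145), np.float64(0.1185)]
yaws 8.1 11.3 7.700000000000003 10.599999999999994
lip [[0.3894, 0.0796], [0.4015, 0.0854], [0.4202, -0.0083], [0.4062, -0.0106]] [0.40434389 0.03650419] 10.599999999999994 11.299999999999997 [np.float64(0.0134), np.float64(0.0955), np.float64(0.0142), np.float64(0.0917)]
sol top [0.58511046 0.2582983 ] disc [0.57732257 0.2559803 ]
```

```bash
cat >> h.py <<'E'
BOX=np.array([.473,.050,0]); BY=np.radians(10.7)
def bw(x,y,z): return BOX+R.from_euler('z',BY).apply([x,y,z])
E
python3 - <<'E'
from h import *
q=down(np.radians(47)).as_quat(); S=np.array([.584,.256])
manip.move_pose([*S,.14],q); manip.servo_line([*S,.069],vel=.12)
effector.close(40); print('gap',manip.current_finger_gap(),manip.current_gripper_force(),manip.current_clock())
manip.servo_line([*S,.23],vel=.2); p=bw(.0015,0,0)
print('F',np.round(manip.current_force(),1),manip.current_finger_gap())
manip.servo_line([p[0],p[1],.23],vel=.25)
f0=np.array(manip.current_force())
shot('w_pre')
for z in (.13,.10,.085,.0765):
    manip.servo_line([p[0],p[1],z],vel=.12); print(z,np.round(np.array(manip.current_force())-f0,1))
print(manip.current_clock())
E
```

```text
gap 0.037713543167245685 39.768991470336914 5.95
F [-0.6  0.  -4.4] 0.03711699409990223
0.13 [-1.3  0.3 -0.2]
0.1 [ 0.2 -0.4  0.8]
0.085 [-0.3  1.   0.2]
0.0765 [-0.6  0.4  0.6]
9.95
```

View pics/w_pre.png

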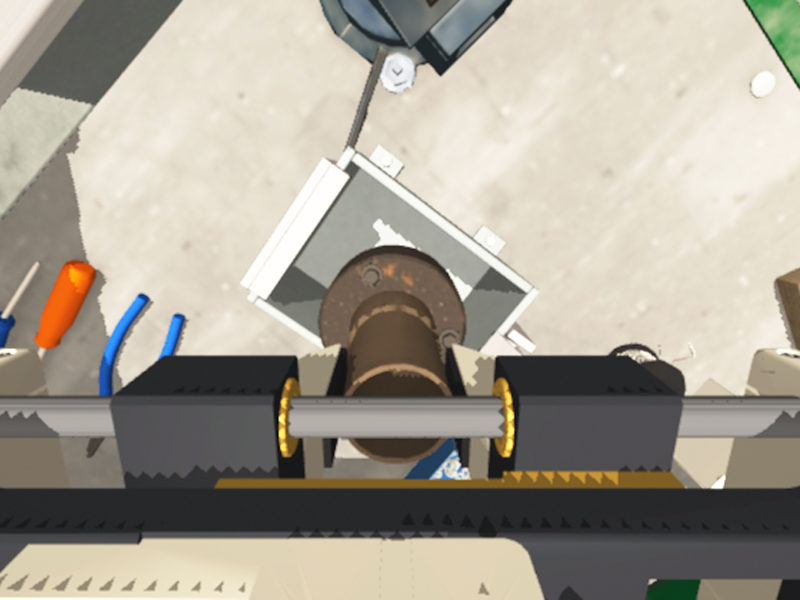

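The solenoid is held upright over the box. The lip roof corners are about (328,159), (349,170), (261,299) and (242,285), and the rim corners are (537,291) and (349,150). I'll use these to check the box pose before opening.

```bash
python3 - <<'E'
from h import *
from scipy.optimize import least_squares
k=1/1.42857
obs=[('w_pre',[(328,159,-75,47),(349,170,-63,47),(261,299,-63,-47),(242,285,-75,-47)],.127),('w_pre',[(537,291,75,58),(349,150,-75,58)],.112),
('w_box',[(270,180,-75,47),(288,187,-63,47),(222,292,-63,-47),(206,281,-75,-47)],.127),('w_box',[(302,171,-75,58),(445,285,75,58),(365,387,75,-58)],.112)]
def res(s,full=False):
    o=[]
    for n,L,z in obs:
        c,f=load(n)
        for u,v,x,y in L:
            yy=np.sign(y)*s[3] if z>.12 else y/1e3
            p=np.r_[R.from_euler('z',s[2]).apply([x/1e3,yy,0])[:2]+s[:2],z]
            a,b=w2px(c,f,p); d=px2w(c,f,u*k-.15,v*k-.15,z)-p; o+=[d[0]*1e3,d[1]*1e3]
    return np.array(o)
r=least_squares(res,[.473,.05,.19,.047],loss='soft_l1'); print(r.x,np.degrees(r.x[2])); print(res(r.x).reshape(-1,2).round(1).tolist())
E
```

```text
[0.47265776 0.04838483 0.17760934 0.04627643] 10.176265851481093
[[-0.4, -1.7], [-0.1, 0.6], [0.7, 0.1], [-1.2, 0.4], [-0.4, -0.7], [4.7, -1.9], [-1.2, -1.1], [-0.9, 2.6], [1.4, -0.0], [-0.8, -0.2], [10.1, 6.3], [0.3, -0.7], [0.1, 4.9]]
```

```bash
sed -i 's/^BOX=.*/BOX=np.array([.4727,.0485,0]); BY=np.radians(10.3)/' h.py
cat >> h.py <<'E'
GZ=.008
def covpose(x,z,tilt,y=0,dy=0.,tt=None):
    """TCP pose so that the cover's tongue tip (box frame x,y,z; tip mid) is there, tilted tilt rad tongue low"""
    Rb=R.from_euler('z',BY)*R.from_euler('y',-tilt)
    t=bw(x,y,z); tcp=t+Rb.apply([.073,dy,GZ-.002])
    return tcp,(Rb*down(0)).as_quat()
E
python3 - <<'E'
from h import *
p=manip.current_tool_pos()
effector.open_jaws(); print('F',np.round(manip.current_force(),1),manip.current_finger_gap())
manip.servo_line([p[0],p[1],.20],vel=.2)
cv=np.array([.5285,-.263]); q=down(np.radians(18.4)).as_quat()
manip.move_pose([*cv,.12],q); f0=np.array(manip.current_force())
manip.servo_line([*cv,.008],vel=.1); print('F',np.round(np.array(manip.current_force())-f0,1))
effector.close(60); print('gap',manip.current_finger_gap(),manip.current_gripper_force(),manip.current_clock())
manip.servo_line([*cv,.25],vel=.2); print(manip.current_finger_gap(),np.round(np.array(manip.current_force())-f0,1)); shot('w_held')
for a in ((-.045,.117,15),(-.073,.117,15),(-.073,.114,0)):
    P,Q=covpose(a[0],a[1],np.radians(a[2])); s=manip.solve_ik(P,Q); print(a,P.round(3),None if s is None else np.round(s,2))
print(manip.current_clock())
cv2.imwrite('pics/top1.png',cv2.resize(viewer.get_image('top')[200:310,200:440,::-1],(800,367),interpolation=cv2.INTER_CUBIC))
E
```

```text
F [0.2 0.  0.7] 0.09184832065509135
F [ 1.7 -0.9 -0.7]
gap 0.013686607472114585 59.996044635772705 15.4167
0.013729884409940891 [-0.8 -1.2 -3.6]
(-0.045, 0.117, 15) [0.496 0.053 0.142] [ 0.72  0.31 -0.98  2.21  0.53  0.55 -0.45]
(-0.073, 0.117, 15) [0.469 0.048 0.142] [ 0.81  0.27 -1.05  2.27  0.49  0.52 -0.42]
(-0.073, 0.114, 0) [0.473 0.048 0.12 ] [ 0.64  0.49 -0.97  2.06  0.53  0.86 -0.45]
16.825
```

View pics/w_held.png

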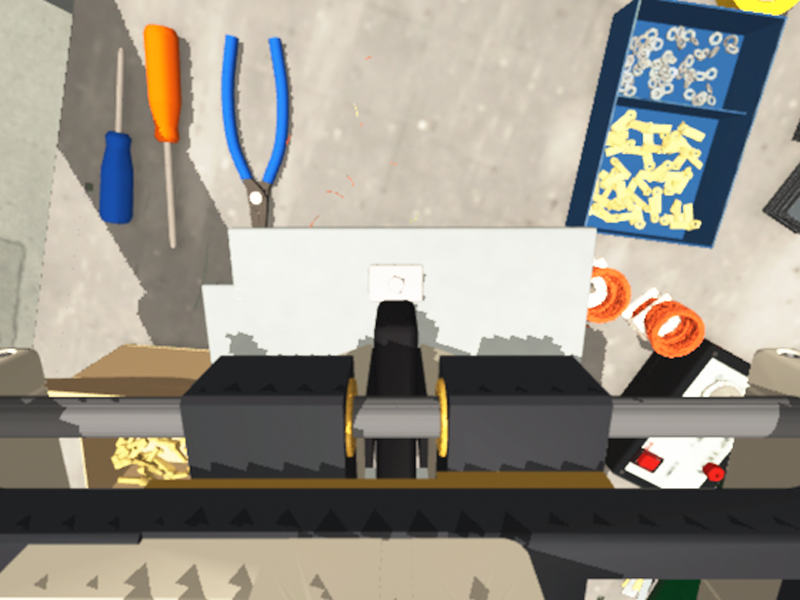

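View pics/top1.png

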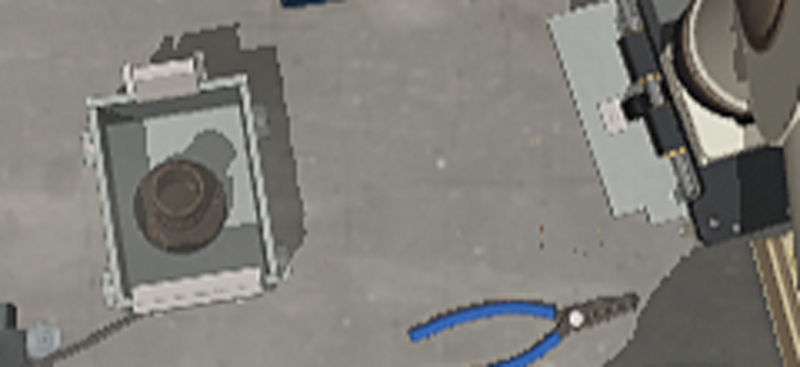

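The cover is held level. The near corners are (230,228) and (596,230), and the tongue corner is (204,285). In the top crop the solenoid stands in the box with its disc centre near (182,205).

```bash
python3 - <<'E'
from h import *
k=1/1.42857
c,f=load('w_held'); t=manip.current_tool_pos(); T=R.from_quat(manip.current_tcp_rot()).as_matrix(); print(t)
cx,cy=T[:,1],T[:,0]  # cover x along tool y, cover y along tool x
for u,v,x,y in ((230,228,-61,56),(596,230,73,56),(204,285,-73,35)):
    d=px2w(c,f,u*k-.15,v*k-.15,t[2]-.004)-t; print((d@cx*1e3).round(1),(d@cy*1e3).round(1),'expect',x,y)
c,f=cal('top'); d=px2w(c,f,200+182*.3,200+205*.3,.03)-BOX; print('sol in box',R.from_euler('z',-BY).apply(d).round(3))
E
```

```text
[ 0.52773808 -0.26276616  0.24865098]
-59.6 54.5 expect -61 56
71.9 53.8 expect 73 56
-71.4 33.5 expect -73 35
sol in box [-0.002  0.002  0.03 ]
```

```bash
cat >> h.py <<'E'
OFF='off.npy'
def tipnow(dy=.0008):
    "actual tongue tip in box frame (mm) and tilt (deg), from the TCP pose"
    t=np.array(manip.current_tool_pos()); Rc=R.from_quat(manip.current_tcp_rot())*down(0).inv()
    p=R.from_euler('z',-BY).apply(t-Rc.apply([.073,dy,GZ-.002])-BOX); e=(R.from_euler('z',-BY)*Rc).as_euler('zyx',degrees=True)
    return (p*1e3).round(1),e.round(1)
def go(x,z,tilt,y=0.,vel=.05,off=(0,0,0)):
    P,Q=covpose(x,z,np.radians(tilt),y,.0008); manip.servo_line(P+np.array(off),Q,vel=vel)
E
python3 - <<'E'
from h import *
P,Q=covpose(-.045,.19,np.radians(14),0,.0008)
manip.move_pose([.50,-.15,.28],Q); manip.move_pose(P,Q); print(tipnow(),manip.current_clock())
go(-.050,.130,14,vel=.1); print(tipnow())
manip.sleep(.3); print(tipnow(),np.round(manip.current_force(),1)); shot('w_ins'); print(manip.current_clock())
im=cv2.imread('pics/w_ins.png'); 
E
```

```text
(array([-44.2,  -1. , 190.1]), array([ -0.1, -14. ,   0. ])) 18.2917
(array([-49.3,  -0.3, 130.5]), array([ -0. , -14.1,  -0. ]))
(array([-49.7,  -0.2, 130.4]), array([ -0., -14.,  -0.])) [-0.1 -0.2 -2.5]
19.3917
```

View pics/w_ins.png

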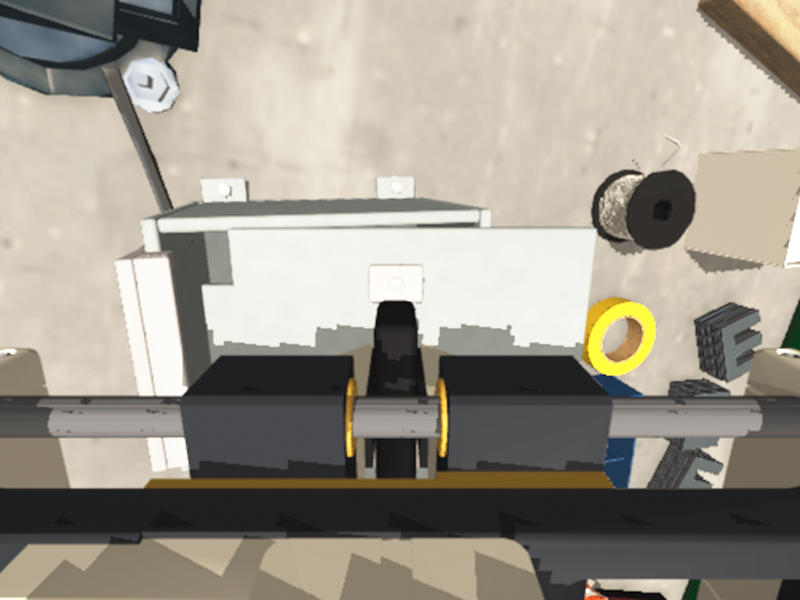

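The lip's inner edge runs from (171,252) to (188,468), a little left of the tongue corner at (204,285). The wide part of the plate starts at (230,228). I'm checking this in the box frame.

```bash
python3 - <<'E'
from h import *
k=1/1.42857
c,f=load('w_ins'); Ri=R.from_euler('z',-BY)
for n,u,v,z in (('lip +y in',171,252,.127),('lip +y out',118,261,.127),('lip -y in',188,468,.127),('lip -y out',155,470,.127),('rim +y+x',490,226,.112),('rim +y -x',145,219,.112),('tongue corner',204,285,.1324+.035*0),('plain corner',596,230,.1304+.002+.0353)):
    print(n,(Ri.apply(px2w(c,f,u*k-.15,v*k-.15,z)-BOX)*1e3).round(1))
E
```

```text
lip +y in [-59.5  46.  127. ]
lip +y out [-77.5  43.5 127. ]
lip -y in [-64.6 -46.2 127. ]
lip -y out [-77.2 -44.9 127. ]
rim +y+x [ 75.8  50.1 112. ]
rim +y -x [-70.6  57.  112. ]
tongue corner [-48.6  34.1 132.4]
plain corner [ 90.2  54.4 167.7]
```

```bash
python3 - <<'E'
from h import *
f0=np.array(manip.current_force()); Ri=R.from_euler('z',-BY)
def F(): return Ri.apply(np.array(manip.current_force())-f0).round(1)
go(-.051,.116,14,y=.0005,vel=.05); manip.sleep(.2); print(tipnow(),F())
for x in (-.056,-.060,-.063,-.066,-.068,-.070,-.071,-.072,-.073,-.074,-.075,-.076):
    go(x,.116,14,y=.0005,vel=.03); manip.sleep(.1); g=F(); print(x,tipnow()[0],g)
    if abs(g[0])>6 or abs(g[2])>6: break
print(manip.current_clock())
E
```

```text
(array([-50.8,   0.6, 116.1]), array([  0., -14.,   0.])) [-1.3 -0.1 -0.7]
-0.056 [-55.9   0.4 116.1] [-0.2 -0.7 -0.2]
-0.06 [-60.    0.4 116. ] [-0.3  0.1 -0.1]
-0.063 [-63.    0.5 116. ] [-1.3  0.5  0.7]
-0.066 [-66.    0.5 116. ] [-1.   0.3  0.1]
-0.068 [-68.    0.5 116. ] [-0.7  0.9 -0.7]
-0.07 [-70.    0.5 116. ] [-0.3 -0.8 -0.2]
-0.071 [-71.    0.5 116. ] [-1.5 -0.4  0.4]
-0.072 [-72.    0.5 116. ] [-0.7  0.4 -0.1]
-0.073 [-72.3   0.6 116.3] [ 2.9 -0.1 -1.5]
-0.074 [-72.4   0.7 116.5] [ 4.8 -0.2 -2.6]
-0.075 [-72.5   0.7 116.7] [ 6.9 -0.4 -4.6]
23.975
```

```bash
python3 - <<'E'
from h import *
go(-.0710,.116,14,y=.0005,vel=.03); manip.sleep(.2); Ri=R.from_euler('z',-BY)
f0=np.array(manip.current_force())
def F(): return Ri.apply(np.array(manip.current_force())-f0).round(1)
print(tipnow())
for s in (1,-1):
  for z in np.arange(1,9)*.0005:
    go(-.071,.116-s*z,14,y=.0005,vel=.02); manip.sleep(.08); g=F()
    if abs(g[2])>4: break
  print(s,z,tipnow()[0],g)
go(-.071,.116,14,y=.0005,vel=.03); print(manip.current_clock())
E
```

```text
(array([-71.7,   0.5, 115.8]), array([  0. , -13.9,  -0. ]))
1 0.003 [-70.7   0.5 113.3] [-3.1 -0.1  9.9]
-1 0.002 [-71.3   0.5 117.7] [ 1.  -0.3 -7.4]
28.1167
```

```bash
sed -i 's/^BOX=.*/&; BOX=BOX+.0022*np.array([np.cos(BY),np.sin(BY),0])/' h.py; python3 - <<'E'
from h import *
Ri=R.from_euler('z',-BY); f0=np.array([-.1,-.2,-2.5]); 
def F(): return Ri.apply(np.array(manip.current_force())-f0).round(1)
for tilt,z in ((12,.1155),(10,.115),(8,.1145),(7,.114),(6,.114),(5,.1138),(4,.1136),(3,.1135),(2,.1135),(1,.1135),(0,.1135),(-1,.1133)):
    go(-.073,z,tilt,y=.0005,vel=.03); manip.sleep(.1); g=F(); m=Ri.apply(manip.current_wrist_torque()).round(2); t,e=tipnow(); print(tilt,t,e,g,m,round(manip.current_clock(),1))
    if np.linalg.norm(g)>60: print('STOP'); break
E
```

```text
12 [-73.    0.7 115.5] [  0. -12.   0.] [ 0.1 -0.4 -1.2] [0.   0.34 0.03] 28.5
10 [-73.4   0.6 114.9] [  0. -10.   0.] [-0.2 -0.2 -1.1] [-0.04  0.19 -0.01] 28.8
8 [-73.5   0.6 114.3] [ 0. -8.  0.] [ 0.1  0.6 -0.3] [-0.05  0.15 -0.03] 29.2
7 [-73.1   0.5 114. ] [ 0. -7.  0.] [ 0.7 -0.6 -1.1] [ 0.01  0.11 -0.03] 29.5
6 [-73.3   0.4 113.9] [-0. -6. -0.] [-1.  -0.5 -0.4] [-0.14  0.38 -0.07] 29.9
5 [-72.7   0.6 114. ] [ 0.  -5.1 -0. ] [-3.   0.3  6.2] [-0.04  0.29 -0.02] 30.2
4 [-72.2   0.6 114. ] [ 0.  -4.1 -0. ] [-2.7 -0.1  7.4] [-0.06  0.19  0.05] 30.6
3 [-72.    0.6 114.1] [ 0.  -3.1 -0. ] [-2.9 -1.   8.9] [-0.11  0.17  0.08] 30.9
2 [-72.9   0.5 113.6] [ 0. -2. -0.] [-2.2 -0.3  7. ] [-0.13  0.65  0.05] 31.3
1 [-73.    0.4 113.4] [-0. -1. -0.] [-0.6  0.8  4.4] [-0.14  0.71  0.04] 31.6
0 [-73.1   0.4 113.9] [ 0.  0. -0.] [-4.8 -1.6 11.6] [-0.19  0.88  0.05] 32.0
-1 [-73.5   0.4 115.1] [ 0.   1.1 -0.2] [-13.2  -2.6  30.9] [-0.4   1.71  0.05] 32.3
```

```bash
python3 - <<'E'
from h import *
go(-.073,.1135,0,y=.0005,vel=.03); effector.open_jaws(); print(tipnow(),np.round(manip.current_force(),1))
t=np.array(manip.current_tool_pos()); manip.servo_line([*t[:2],.2],vel=.2)
manip.move_pose(bw(.03,-.16,.26),down(BY).as_quat()); manip.sleep(.3); shot('w_fin'); print(manip.current_clock())
im=viewer.get_image('scene')[195:305,230:345,::-1]; a=cv2.resize(im,(575,550),interpolation=cv2.INTER_CUBIC); cv2.imwrite('pics/scene_fin.png',a)
E
```

```text
(array([-73. ,   0.5, 113.5]), array([-0., -0.,  0.])) [ 0.3 -0.2 -0. ]
35.5
```

View pics/w_fin.png

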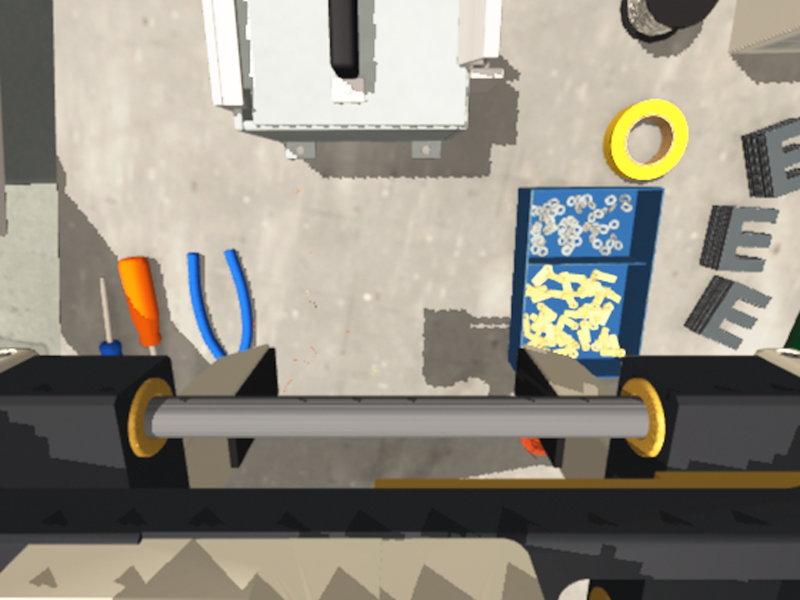

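View pics/scene_fin.png

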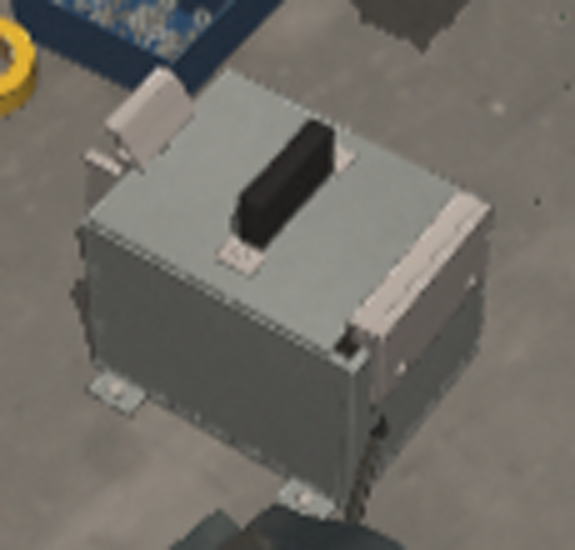

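Both pictures show the cover lying flat, with its tongue under the lip and the catch overlapping the plain edge. To confirm, I'll press lightly beside the catch with the shut fingers.

```bash
python3 - <<'E'
from h import *
effector.close(10); q=down(BY-np.pi/2).as_quat()
manip.move_pose(bw(.05,-.035,.17),q); manip.servo_line(bw(.05,-.035,.125),q,vel=.1); manip.sleep(.2); f0=np.array(manip.current_force())
for z in np.arange(.120,.106,-.001):
    manip.servo_line(bw(.05,-.035,z),q,vel=.03); manip.sleep(.05); g=(np.array(manip.current_force())-f0)[2]; print(round(z,3),manip.current_tool_pos()[2].round(4),g.round(1))
    if g>22: break
manip.servo_line(bw(.05,-.035,.2),q,vel=.2); manip.move_pose(bw(.0,-.2,.27),q); print(manip.current_clock())
E
```

```text
0.12 0.1199 -0.2
0.119 0.119 -0.7
0.118 0.118 0.0
0.117 0.117 0.1
0.116 0.1164 5.2
0.115 0.1163 14.2
0.114 0.1162 23.2
42.8083
```

```bash
python3 -c "
from h import *
print(manip.hand_in())"
```

```text
the job is handed in; nothing more can be done
None
```

I handed the job in at about 43 s: the solenoid stands upright in the box, and the cover is shut flat, tongue under the lip. The pictures show the catch over the plain edge, and a press test found that edge solid at 116 mm; no verdict came back, and I never touched the reel, coils or pliers.

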